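Pack the finned amplifiers into their colour-matched cartons

ROBOT

A 7-joint arm with a two-finger parallel gripper is mounted at the origin on the work surface. World frame = base frame: x ahead of the robot, y to its left, z up, the work surface at z = 0. Lengths are in m, angles in degrees, forces in N, time in s.
With the tool pointing down it reaches from about 0.35 to 0.775 m from the base axis. Payload 3.1 kg.
Tool frame: the origin (TCP) lies on the centre line of the jaws, within the pads' length; the fingertips stand 17 mm ahead of it and the grasp point (between the pads) lies 2 mm behind it (robot.tip_reach is the distance from the TCP to the fingertips, in m); z points along the fingers, y is the line along which they close (so a half turn about z gives the same grasp; the last joint's range is limited). The gripper opens to 85 mm and grips with 20 to 120 N. Pads are 22 mm wide; open, the fingers measure 114 mm over their backs; the gripper's body (76 mm by 85 mm) begins 54 mm behind the grasp point. The pads swing forward as they close: fully open they stand 13 mm farther back than shut.
Start: joints at [-79.166, 17.813, 0.802, 86.603, -0.252, 75.585, -1.558], TCP at [0.126, 0.535, 0.248] pointing down, gripper open.
Joint ranges: [-154.91, 154.91], [-16.99, 109.72], [-72.82, 74.43], [7.12, 147.25], [-82.49, 262.49], [11.32, 116.49], [-174.64, 174.64]. Speed limits (degrees/s): [159.86, 159.86, 180, 180, 180, 180, 180].

INTERFACE

Orientations are given as [roll, pitch, yaw] about the fixed x, y, z axes, in that order (R = Rz(yaw) Ry(pitch) Rx(roll)).
In Python, from station import robot, fingers, vision, workorder, recognise gives the robot as it stands. Calls block until the motion is done:
- robot.move_to(position, orientation): joint-space move of the TCP to a pose.
- robot.line_to(position, orientation=None, velocity=0.15, f_stop=None): straight line of the TCP; orientation=None keeps the orientation; velocity is the mean speed in m/s. With f_stop (N) it stops when the force on the tool has changed by that much, and returns True; else False.
- robot.move_j(angles): joint-space move.
- fingers.gripper_to(opening, force=None): opening from 0.0 (shut) to 1.0 (fully open); force is the grip in N (None keeps the last); returns when the fingers have stopped.
- robot.pause(seconds).
- robot.inverse_kinematics(position, orientation): joint angles nearest the present ones, or None.
- vision.grab_frame(name): name is "scene" or "top"; returns the picture (480x640x3 uint8, red, green, blue); there is no depth.
- vision.calibration(name): a dict with "mtx" (3x3 intrinsics, pixels), "extrinsics" (4x4, takes a point from world to camera coordinates). Camera axes: x right, y up, looking along -z (the intrinsics and any distortion apply to the point x, -y, -z); pixel columns grow to the right and rows downward; lengths in m; the calibration is good to about 2 mm. A picture is of the moment at which its call begins. calibration takes no time and is no camera call.
A pose or a line that the arm cannot do raises robot.PlanningError and nothing moves.
- workorder.close_job(): hands the job in; it is judged then, once.
Trained networks look in the newest picture that a camera, given by its name, has taken for a name from the list of things; names that differ only in an ending like _2 or _b are one class to them, and where a whole thing is asked for, a point or a joint stands for the part that bears it (a point fixed in the world has none). Each returns a list of dicts, best first, with "p" (0 to 1); they miss things now and then, are a little off and sometimes report something else, mostly with a low value. They report only what shows in the picture. A call takes as long as a camera call. They do not tell look-alikes from the thing itself.
- recognise(label, camera): "rect" ([centre column, centre row, width, height] in pixels, round what is visible of it).
Readings, each from a call of its own:
- robot.current_time_s(): time.
- robot.current_joint_positions(): joint angles.
- robot.current_dq(): joint speeds.
- robot.current_joint_torque(): joint torques, N m.
- robot.current_tool_pos(): TCP position.
- robot.current_eef_rot(): TCP orientation.
- robot.current_contact_force(): force on the tool from outside, world axes, zero at the start.
- robot.current_torque(): the same for the moment, N m.
- robot.current_finger_gap(): opening from 0.0 (shut) to 1.0 (fully open).
- robot.current_gripper_force(): force on a finger pad.
Only numpy, scipy, OpenCV 4.12 (cv2) and the standard library are available. Lean on these libraries where they do the work, as an engineer would, in place of code of your own. Each camera call takes 0.05 s, during which the arm holds its last target. There are 200 camera calls.

TASK

Pack the four finned amplifier modules: set each one gently and upright into the foam recess of the carton whose label has the same colour as its terminal block, seated on the recess floor. Leave the two smooth off-white power supplies where they stand.

Things in the scene. Friction and masses are not known exactly. Their poses are not given: they have to be found in the camera images.
- amp_red: Finned amplifier, red terminal block: flat-sided rigid block 70 x 38 x 44 mm (own x, y, z), 0.18 to 0.35 kg. Top: silver fins along its length over black; the 14 mm at its -x end is the solid red block. Origin: centre of its underside; z up, x along its length. Starts upright on the table (z = 0), length within 0.4 rad of world x; grip it across the 38 mm.
- amp_yellow: Finned amplifier, yellow terminal block: flat-sided rigid block 70 x 38 x 44 mm (own x, y, z), 0.18 to 0.35 kg. Top: silver fins along its length over black; the 14 mm at its -x end is the solid yellow block. Origin: centre of its underside; z up, x along its length. Starts upright on the table (z = 0), length within 0.4 rad of world x; grip it across the 38 mm.
- amp_green: Finned amplifier, green terminal block: flat-sided rigid block 70 x 38 x 44 mm (own x, y, z), 0.18 to 0.35 kg. Top: silver fins along its length over black; the 14 mm at its -x end is the solid green block. Origin: centre of its underside; z up, x along its length. Starts upright on the table (z = 0), length within 0.4 rad of world x; grip it across the 38 mm.
- amp_blue: Finned amplifier, blue terminal block: flat-sided rigid block 70 x 38 x 44 mm (own x, y, z), 0.18 to 0.35 kg. Top: silver fins along its length over black; the 14 mm at its -x end is the solid blue block. Origin: centre of its underside; z up, x along its length. Starts upright on the table (z = 0), length within 0.4 rad of world x; grip it across the 38 mm.
- carton_red: Open black carton, fixed, 140 x 95 mm (own x, y), walls 18 mm high, 3 thick; red label 20 x 70 mm on the foam at its -x end. Grey foam top 14 mm above table; central recess 86 x 54 mm (x, y), floor 4 mm above table, takes an amplifier lengthwise, either way round (8 mm spare all round). Origin: underside centre, below recess centre; z up, x along its length, within 0.2 rad of world x.
- carton_yellow: Open black carton, fixed, 140 x 95 mm (own x, y), walls 18 mm high, 3 thick; yellow label 20 x 70 mm on the foam at its -x end. Grey foam top 14 mm above table; central recess 86 x 54 mm (x, y), floor 4 mm above table, takes an amplifier lengthwise, either way round (8 mm spare all round). Origin: underside centre, below recess centre; z up, x along its length, within 0.2 rad of world x.
- carton_green: Open black carton, fixed, 140 x 95 mm (own x, y), walls 18 mm high, 3 thick; green label 20 x 70 mm on the foam at its -x end. Grey foam top 14 mm above table; central recess 86 x 54 mm (x, y), floor 4 mm above table, takes an amplifier lengthwise, either way round (8 mm spare all round). Origin: underside centre, below recess centre; z up, x along its length, within 0.2 rad of world x.
- carton_blue: Open black carton, fixed, 140 x 95 mm (own x, y), walls 18 mm high, 3 thick; blue label 20 x 70 mm on the foam at its -x end. Grey foam top 14 mm above table; central recess 86 x 54 mm (x, y), floor 4 mm above table, takes an amplifier lengthwise, either way round (8 mm spare all round). Origin: underside centre, below recess centre; z up, x along its length, within 0.2 rad of world x.
- supply_red: Power supply, not an amplifier: same 70 x 38 x 44 mm and same red terminal block at its -x end, but the rest is off-white with a smooth top, no fins. Loose, 0.25 kg, upright on the table; to be left where it stands. Origin: centre of its underside; x along its length, z up.
- supply_blue: Power supply, not an amplifier: same 70 x 38 x 44 mm and same blue terminal block at its -x end, but the rest is off-white with a smooth top, no fins. Loose, 0.25 kg, upright on the table; to be left where it stands. Origin: centre of its underside; x along its length, z up.
Things that resemble listed ones, but are neither listed nor needed, are in the scene too. Leave any pink look-alike of the amp_red alone.

How it is judged (in metres and radians):
At the end, for the whole second after the job is handed in: Each finned amplifier is upright (within 0.1 rad) and at rest in the carton of its colour: underside under 8 mm above the carton's (recess floor: 4 mm), centre within 12 mm of the carton's centre along each carton axis. Both power supplies are within 20 mm of their start (x of amp_red in the frame of carton_red between -0.012 and 0.012 m and y of amp_red in the frame of carton_red between -0.012 and 0.012 m and z of amp_red in the frame of carton_red below 0.008 m and angle between each of amp_red, amp_yellow, amp_green, amp_blue's own z axis and vertical below 0.1 rad and linear speed of each of amp_red, amp_yellow, amp_green, amp_blue below 0.02 m/s and x of amp_yellow in the frame of carton_yellow between -0.012 and 0.012 m and y of amp_yellow in the frame of carton_yellow between -0.012 and 0.012 m and z of amp_yellow in the frame of carton_yellow below 0.008 m and x of amp_green in the frame of carton_green between -0.012 and 0.012 m and y of amp_green in the frame of carton_green between -0.012 and 0.012 m and z of amp_green in the frame of carton_green below 0.008 m and x of amp_blue in the frame of carton_blue between -0.012 and 0.012 m and y of amp_blue in the frame of carton_blue between -0.012 and 0.012 m and z of amp_blue in the frame of carton_blue below 0.008 m and distance of each of supply_red, supply_blue from where it was at the start of the episode below 0.02 m); the robot touches nothing.
It fails at once if an amplifier drops into its carton (moves faster than 0.55 m/s with its underside below 30 mm there) instead of being lowered ((horizontal distance between amp_red and carton_red below 0.05 m and z of amp_red in the frame of carton_red below 0.03 m and linear speed of amp_red above 0.55 m/s) or (horizontal distance between amp_yellow and carton_yellow below 0.05 m and z of amp_yellow in the frame of carton_yellow below 0.03 m and linear speed of amp_yellow above 0.55 m/s) or (horizontal distance between amp_green and carton_green below 0.05 m and z of amp_green in the frame of carton_green below 0.03 m and linear speed of amp_green above 0.55 m/s) or (horizontal distance between amp_blue and carton_blue below 0.05 m and z of amp_blue in the frame of carton_blue below 0.03 m and linear speed of amp_blue above 0.55 m/s)).
It fails at once if a smooth power supply is moved more than 20 mm or tipped over ((distance of supply_red from where it was at the start of the episode above 0.02 m or angle between supply_red's own z axis and vertical above 0.3 rad) or (distance of supply_blue from where it was at the start of the episode above 0.02 m or angle between supply_blue's own z axis and vertical above 0.3 rad)).
It also fails if it takes over 99 s, if anything falls off the work surface, if the arm or the gripper's body presses on something with over 40 N, if the wrist force passes 120 N, or if a joint passes its speed limit or range.

## Working session

There is one attempt and no reset: what is moved stays moved. The work goes in short steps, each a Python script; the robot and the scene stay as the last script left them, time stands still between calls to the robot, and variables do not carry over. Pictures are saved under pics/ and viewed, at most 14 in all, crops included, and the job is handed in when it is done.

```bash
mkdir -p pics; ls
python3 - <<'E'
from station import robot, fingers, vision, workorder, recognise
import cv2
for n in ["top","scene"]:
    im=vision.grab_frame(n); cv2.imwrite(f"pics/{n}0.png",im[:,:,::-1])
    c=vision.calibration(n); print(n,c)
    for l in ["amp_red","amp_yellow","amp_green","amp_blue","carton_red","carton_yellow","carton_green","carton_blue","supply_red","supply_blue"]:
        print(l,[([round(float(v)) for v in d["rect"]],round(d["p"],2)) for d in recognise(l,n)])
print(robot.current_time_s())
E
```

```text
pics
top {'mtx': array([[568.76793772,   0.        , 317.41173614],
       [  0.        , 568.76793772, 236.72362618],
       [  0.        ,   0.        ,   1.        ]]), 'extrinsics': array([[-0.023615  , -0.99971702,  0.0028639 ,  0.07877328],
       [ 0.9934715 , -0.02314746,  0.11170755, -0.52447355],
       [-0.11160965,  0.00548318,  0.993737  , -1.18316932],
       [ 0.        ,  0.        ,  0.        ,  1.        ]])}
amp_red [([140, 316, 38, 18], 0.86), ([188, 203, 35, 39], 0.77), ([124, 264, 45, 31], 0.71), ([181, 268, 26, 38], 0.65)]
amp_yellow [([283, 278, 23, 37], 0.64), ([184, 268, 26, 40], 0.28)]
amp_green [([229, 312, 28, 42], 0.81), ([248, 197, 50, 73], 0.21)]
amp_blue [([476, 296, 30, 36], 0.84)]
carton_red [([414, 178, 57, 69], 0.97)]
carton_yellow [([249, 199, 47, 70], 0.79)]
carton_green [([334, 182, 44, 70], 0.83)]
carton_blue [([490, 199, 55, 71], 0.58)]
supply_red [([350, 257, 18, 37], 0.62), ([492, 200, 57, 75], 0.35)]
supply_blue [([414, 271, 32, 34], 0.78)]
scene {'mtx': array([[597.58556627,   0.        , 335.90705574],
       [  0.        , 597.58556627, 244.59294311],
       [  0.        ,   0.        ,   1.        ]]), 'extrinsics': array([[-0.72154968,  0.69214683,  0.01728675,  0.304922  ],
       [-0.57484671, -0.61280913,  0.54223264,  0.33297962],
       [ 0.38589808,  0.38131055,  0.84005056, -1.62668751],
       [ 0.        ,  0.        ,  0.        ,  1.        ]])}
amp_red [([478, 352, 35, 42], 0.91), ([388, 347, 39, 32], 0.84), ([501, 305, 45, 37], 0.61), ([435, 309, 37, 34], 0.59)]
amp_yellow [([373, 242, 28, 34], 0.74)]
amp_green [([432, 257, 35, 31], 0.65)]
amp_blue [([276, 136, 26, 30], 0.8)]
carton_red [([222, 224, 65, 60], 0.72)]
carton_yellow []
carton_green [([275, 268, 71, 64], 0.81)]
carton_blue [([200, 174, 69, 55], 0.93), ([340, 316, 75, 72], 0.46)]
supply_red [([322, 218, 34, 32], 0.56)]
supply_blue [([292, 176, 30, 35], 0.94), ([339, 315, 75, 72], 0.6)]
1.1
```

View pictures.

View pics/top0.png

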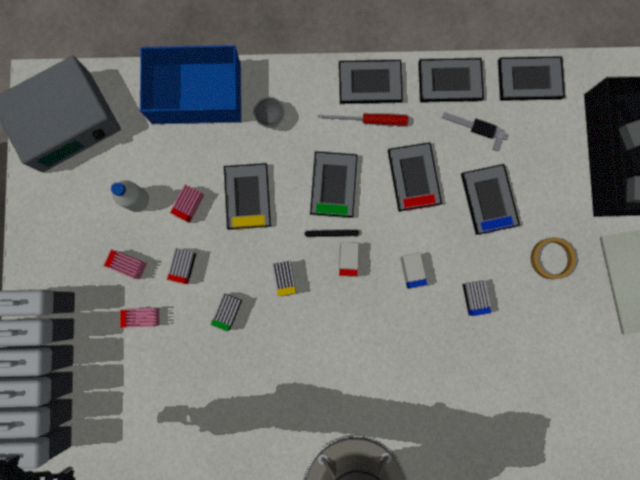

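View pics/scene0.png

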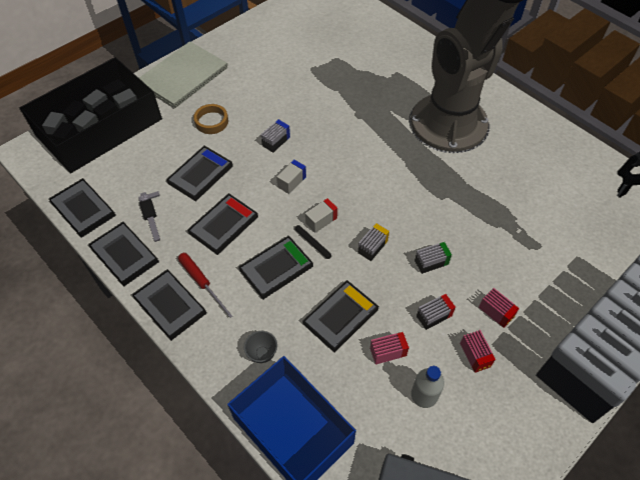

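Run:
```python
import cv2
im=cv2.imread("pics/top0.png")
cv2.imwrite("pics/crop1.png",cv2.resize(im[180:345,90:290],(800,600)[:1]+(600,) if 0 else (727,600),interpolation=cv2.INTER_CUBIC))
cv2.imwrite("pics/crop2.png",cv2.resize(im[130:330,210:530],(800,500),interpolation=cv2.INTER_CUBIC))
```

```text
(no output)
```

View pics/crop1.png

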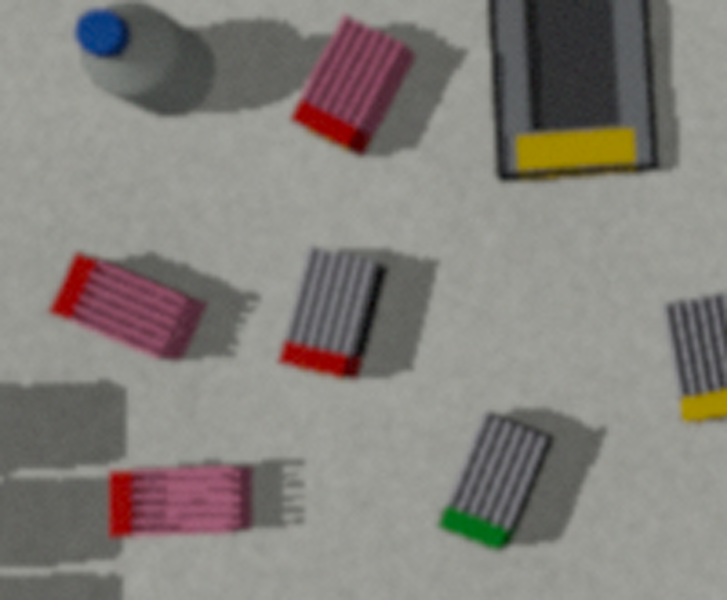

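View pics/crop2.png

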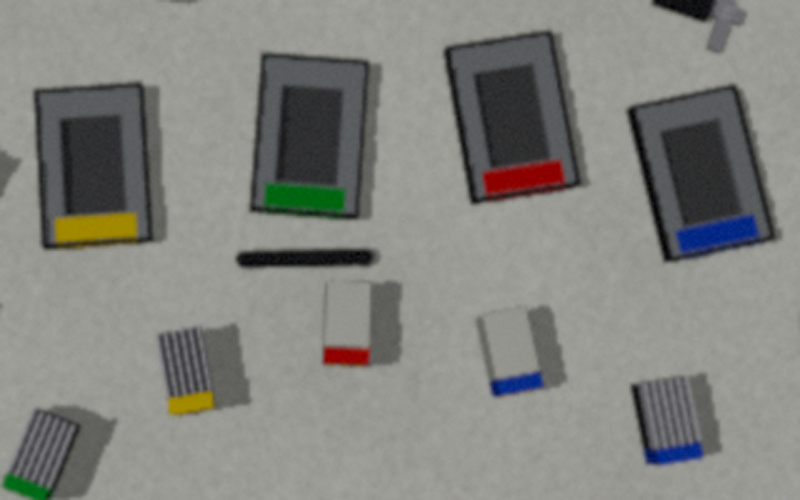

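The top picture shows these candidates for red:
- **amp_red:** the black and silver finned block at (181,266).
- **Pink look-alikes:** (188,203), (124,264) and (140,317).
- **supply_red:** smooth white, at (350,258).

For blue, the finned amp is at (477,297) and the smooth supply is at (414,270). Yellow is at (285,278) and green at (227,311). The cartons are yellow (247,196), green (334,184), red (414,177) and blue (491,199). The plain grey cartons at the top have no label. The close crop confirms the choice: silver and black fins, not pink.

Next I fit poses jointly to both views, with height left free.

```bash
cat > h.py <<'E'
import numpy as np, cv2
from scipy.optimize import minimize
from station import robot, fingers, vision, workorder, recognise
C=("red","yellow","green","blue")
HUE={"red":0,"yellow":24,"green":60,"blue":115}
CAL={n:vision.calibration(n) for n in("top","scene")}
def proj(n,P):
    c=CAL[n]; p=np.c_[P,np.ones(len(P))]@c["extrinsics"].T
    u=np.c_[p[:,0],-p[:,1],-p[:,2]]@c["mtx"].T
    return u[:,:2]/u[:,2:]
def world(q,P):
    c,s=np.cos(q[2]),np.sin(q[2]); P=np.asarray(P,float)
    return np.c_[q[0]+c*P[:,0]-s*P[:,1],q[1]+s*P[:,0]+c*P[:,1],q[3]+P[:,2]]
def pix2w(n,uv,z):
    c=CAL[n]; R,t=c["extrinsics"][:3,:3],c["extrinsics"][:3,3]
    d=np.linalg.inv(c["mtx"])@[*uv,1]; d=R.T@(d*[1,-1,-1]); o=-R.T@t
    return (o+d*(z-o[2])/d[2])[:2]
def rect(x0,x1,y0,y1,z): return [[x0,y0,z],[x1,y0,z],[x1,y1,z],[x0,y1,z]]
def ampfaces(a,b):   # visible-candidate faces of box slice x in a..b
    y,h=.019,.044
    F=[rect(a,b,-y,y,h),[[a,-y,0],[b,-y,0],[b,-y,h],[a,-y,h]],[[b,y,0],[a,y,0],[a,y,h],[b,y,h]]]
    if a<-.034:F.append([[a,y,0],[a,-y,0],[a,-y,h],[a,y,h]])
    if b>.034:F.append([[b,-y,0],[b,y,0],[b,y,h],[b,-y,h]])
    return F
def vis(uv):  # outward ccw seen from outside -> clockwise in image rows-down => negative area
    x,y=uv.T; return np.sum(x*np.roll(y,-1)-y*np.roll(x,-1))<0
def model(n,q,kind):
    """-> colour polygons, edge polylines (pixels)"""
    if kind=="amp":
        col=[p for p in(proj(n,world(q,f)) for f in ampfaces(-.035,-.021)) if vis(p)]
        ed=[p for p in(proj(n,world(q,f)) for f in ampfaces(-.035,.035)) if vis(p)]+col
    else:
        col=[proj(n,world(q,rect(-.065,-.045,-.035,.035,.014)))]
        ed=col+[proj(n,world(q,rect(-.07,.07,-.0475,.0475,.018))),proj(n,world(q,rect(-.043,.043,-.027,.027,.014)))]
    return col,ed
def cmask(im,c):
    h=cv2.cvtColor(im,cv2.COLOR_RGB2HSV).astype(int); d=abs(h[...,0]-HUE[c]); d=np.minimum(d,180-d)
    return ((d<12)&(h[...,1]>130)&(h[...,2]>40)).astype(np.float32)
def grads(im):
    g=cv2.GaussianBlur(im.astype(np.float32).mean(2),(0,0),.8)
    return cv2.Sobel(g,cv2.CV_32F,1,0),cv2.Sobel(g,cv2.CV_32F,0,1)
def score(q,D,kind,we=.004):
    s=0
    for n,(m,G) in D.items():
        col,ed=model(n,q,kind)
        r=np.zeros(m.shape,np.uint8)
        for p in col: cv2.fillConvexPoly(r,np.round(p*16).astype(np.int32),1,shift=4)
        r=cv2.GaussianBlur(r.astype(np.float32),(0,0),.8); M=m[1]
        s+=np.minimum(r,M).sum()/np.maximum(r,M).sum()
        e=[]
        for p in ed:
            for a,b in zip(p,np.roll(p,-1,0)):
                k=np.linspace(.05,.95,25)[:,None]; pts=(a+(b-a)*k).astype(np.float32)
                nn=np.array([-(b-a)[1],(b-a)[0]])/(np.linalg.norm(b-a)+1e-6)
                g=[cv2.remap(x,pts[:,:1],pts[:,1:],cv2.INTER_LINEAR).ravel() for x in G]
                e.append(np.minimum(abs(g[0]*nn[0]+g[1]*nn[1]),150)*np.linalg.norm(b-a))
        s+=we*np.sum(e)/25/np.sum([np.linalg.norm(b-a) for p in ed for a,b in zip(p,np.roll(p,-1,0))])
    return -s
def fit(q0,c,kind,ims,views=("top","scene"),win=60,fixz=False):
    D={}
    for n in views:
        M=cmask(ims[n],c); K=np.zeros_like(M)
        col,_=model(n,q0,kind); u=np.vstack(col).mean(0).astype(int); w=win//2
        K[max(0,u[1]-w):u[1]+w,max(0,u[0]-w):u[0]+w]=1; M=M*K
        D[n]=((None,cv2.GaussianBlur(M,(0,0),.8)),grads(ims[n]))
    D={n:(type("m",(tuple,),{"shape":v[0][1].shape})(v[0]),v[1]) for n,v in D.items()}
    best=None; f=lambda p:score(np.r_[p,0.] if fixz else p,D,kind)
    for dy in(-.2,-.1,0,.1,.2):
        q=np.array(q0,float)+[0,0,dy,0]
        if fixz:q=q[:3]
        st=np.array([.008,.008,.1,.006])[:len(q)]
        sx=np.vstack([q,q+np.diag(st)])
        r=minimize(f,q,method="Nelder-Mead",options=dict(initial_simplex=sx,xatol=2e-4,fatol=1e-4,maxiter=300))
        if best is None or r.fun<best.fun:best=r
    return best.x,-best.fun
E
cat > m.py <<'E'
from h import *; import json
ims={n:cv2.imread(f"pics/{n}0.png")[:,:,::-1].copy() for n in CAL}
A={"red":((181,266),-.2),"yellow":((285,278),.1),"green":((227,311),-.3),"blue":((477,297),.05)}
K={"red":((414,177),.1),"yellow":((247,196),.05),"green":((334,184),-.05),"blue":((491,199),.15)}
out={}
for kind,S,z in(("amp",A,.04),("carton",K,.016)):
    for c,(uv,yw) in S.items():
        x,s=fit([*pix2w("top",uv,z),yw,0.],c,kind,ims); xt,st=fit([*x[:3],0.],c,kind,ims,("top",),fixz=True)
        out[kind+"_"+c]=list(x); print(kind,c,x.round(4),round(s,2),"top only:",xt.round(4),round(st,2))
json.dump(out,open("poses.json","w"))
V=[]
for n,(a,b,cc,d) in(("top",(140,340,160,520)),("scene",(115,335,165,465))):
    im=cv2.resize(ims[n][a:b,cc:d],None,fx=2,fy=2,interpolation=cv2.INTER_CUBIC)
    for k,q in out.items():
        for p in model(n,q,k.split("_")[0])[1]: cv2.polylines(im,[np.round(((p-[cc,a]+.5)*2-.5)*16).astype(np.int32)],True,(0,255,255),1,shift=4)
    cv2.imwrite(f"pics/fit_{n}.png",im[:,:,::-1])
print(robot.current_eef_rot())
E
python3 m.py
```

```text
amp red [ 0.4704  0.357  -0.2763  0.0025] 2.33 top only: [ 0.4716  0.3561 -0.2606] 1.2
amp yellow [ 4.391e-01  1.419e-01  1.977e-01 -4.000e-04] 2.3 top only: [0.4398 0.1383 0.1635] 1.12
amp green [ 0.3704  0.2617 -0.4329  0.0023] 2.1 top only: [ 0.3729  0.2608 -0.3836] 1.06
amp blue [ 0.389  -0.2646  0.2063 -0.0005] 2.18 top only: [ 0.3899 -0.2645  0.1544] 1.14
carton red [ 0.6554 -0.1483  0.1382  0.0014] 2.66 top only: [ 0.6558 -0.1487  0.1388] 1.34
carton yellow [0.6201 0.2177 0.0375 0.0034] 2.72 top only: [0.6212 0.2173 0.0344] 1.33
carton green [ 0.6424  0.0293 -0.1076  0.0013] 2.57 top only: [ 0.6429  0.0285 -0.0906] 1.29
carton blue [ 0.6021 -0.3103  0.1861  0.0016] 2.63 top only: [ 0.6027 -0.3136  0.1882] 1.32
[1.79999308e+02 9.18760541e-04 1.66781645e+02]
```

View pics/fit_top.png

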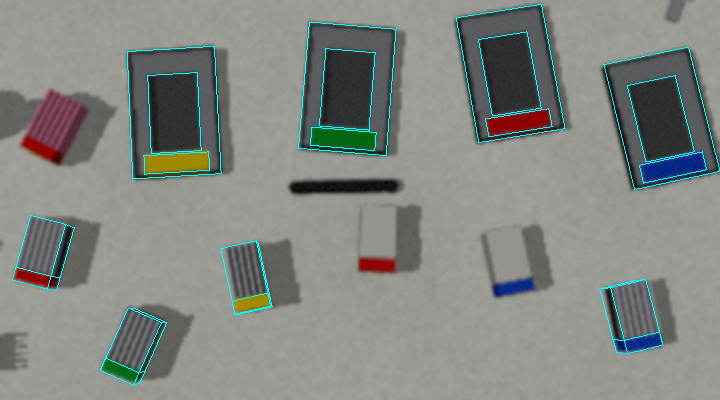

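View pics/fit_scene.png

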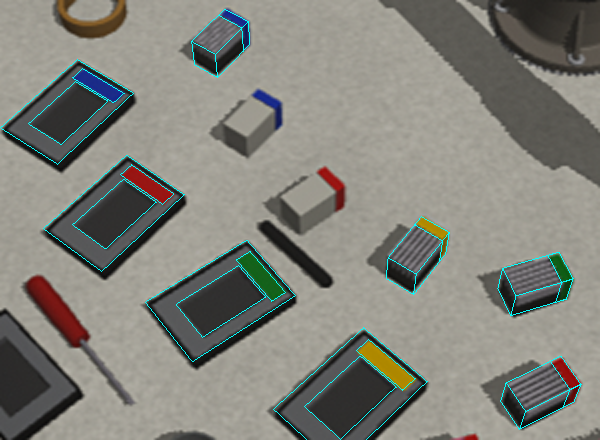

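The overlays match in both views. The free heights came out at z = 0 to 3 mm, so amplifier tops are near 44 mm and foam near 14 mm, which agrees with the text. I'll check reachability, then pack red.

```bash
cat > pp.py <<'E'
from h import *; import json
Q=json.load(open("poses.json"))
for k,y in dict(amp_red=-.268,amp_yellow=.18,amp_green=-.40,amp_blue=.18,carton_green=-.1).items(): Q[k][2]=y
H=.030; UP=.115
def ori(yaw): return [180,0,(np.degrees(yaw)+360)%360-180]
def rpy(k): return ori(Q[k][2])
def pick_place(c):
    a,k=Q["amp_"+c],Q["carton_"+c]; oa,ok=rpy("amp_"+c),rpy("carton_"+c)
    fingers.gripper_to(.75,60)
    robot.move_to([*a[:2],.14],oa)
    robot.line_to([*a[:2],H],velocity=.12)
    fingers.gripper_to(0,60)
    print(c,"gap",robot.current_finger_gap(),"force",robot.current_gripper_force())
    robot.line_to([*a[:2],UP],velocity=.15)
    robot.line_to([*k[:2],UP],ok,velocity=.2)
    print("  gap",robot.current_finger_gap(),"t",robot.current_time_s())
    robot.line_to([*k[:2],H+.014],velocity=.1)
    robot.pause(.2)
    st=robot.line_to([*k[:2],H+.0035],velocity=.025,f_stop=5)
    print("  stop",st,robot.current_tool_pos(),robot.current_eef_rot())
    fingers.gripper_to(.6); robot.pause(.2)
    robot.line_to([*k[:2],.14],velocity=.15)
    print("  t",robot.current_time_s())
E
python3 - <<'E'
from pp import *
for k in Q:
  for z in(.034,.14):
    j=robot.inverse_kinematics([*Q[k][:2],z],rpy(k)); print(k,z,None if j is None else np.round(j))
pick_place("red")
im=vision.grab_frame("scene"); cv2.imwrite("pics/s1.png",cv2.resize(im[115:335,165:565],(800,440))[:,:,::-1])
E
```

```text
amp_red 0.034 [-47.  34.  11.  95.  -8.  52.  42.]
amp_red 0.14 [-47.  27.  12.  89.  -6.  64.  41.]
amp_yellow 0.034 [-37.  23.  21. 116. -12.  43.  91.]
amp_yellow 0.14 [-42.  14.  25. 110.  -7.  58.  87.]
amp_green 0.034 [-50.  22.  16. 117.  -9.  43.  38.]
amp_green 0.14 [-52.  12.  17. 111.  -4.  58.  34.]
amp_blue 0.034 [ -0.  27.  41. 115. -25.  46. 156.]
amp_blue 0.14 [ 49.  15. -20. 107.   6.  59. 127.]
carton_red 0.034 [-10.  46.  36.  81. -29.  62. 129.]
carton_red 0.14 [-15.  43.  46.  75. -31.  75. 130.]
carton_yellow 0.034 [-32.  41.  18.  83. -14.  58.  81.]
carton_yellow 0.14 [-34.  35.  21.  78. -13.  69.  80.]
carton_green 0.034 [-22.  42.  29.  86. -22.  58.  96.]
carton_green 0.14 [-25.  36.  34.  81. -20.  70.  95.]
carton_blue 0.034 [ -0.  50.  47.  80. -38.  66. 152.]
carton_blue 0.14 [ -4.  47.  55.  74. -38.  78. 151.]
red gap 0.4342545618401887 force 61.393818855285645
  gap 0.4350371128055122 t 7.9167
  stop True [ 0.6557311  -0.14845397  0.0351612 ] [-1.79984110e+02  4.42342040e-02 -1.72084835e+02]
  t 10.7167
```

View pics/s1.png

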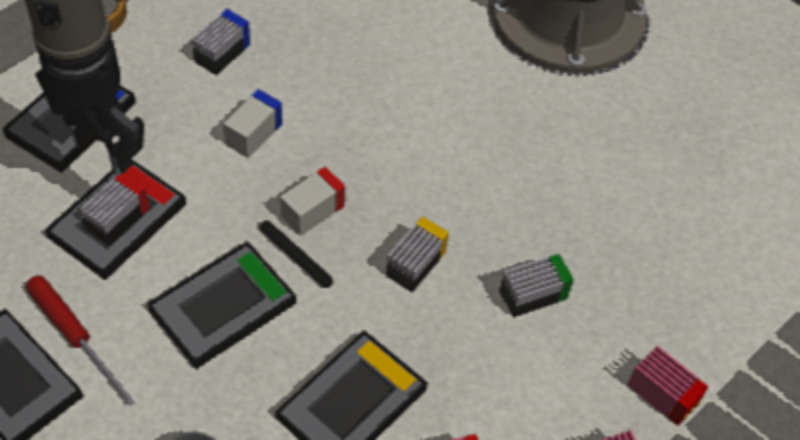

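Red stands upright in the red carton, at about (115,205) in the crop. Now the other three.

Run:
```python
from pp import *
for c in("green","yellow","blue"): pick_place(c)
robot.move_j([-79.166,17.813,.802,86.603,-.252,75.585,-1.558])
ims={n:vision.grab_frame(n) for n in CAL}
for n in ims: cv2.imwrite(f"pics/{n}_end.png",ims[n][:,:,::-1])
for n,(a,b,c,d) in(("top",(130,330,210,530)),("scene",(115,345,155,475))):
    cv2.imwrite(f"pics/{n}_endc.png",cv2.resize(ims[n][a:b,c:d],None,fx=2.5,fy=2.5,interpolation=cv2.INTER_CUBIC)[:,:,::-1])
```

```text
green gap 0.43242294496047695 force 61.13835096359253
  gap 0.4326656657126842 t 16.9417
  stop True [0.64267717 0.02926663 0.03497795] [1.79989472e+02 3.63265982e-02 1.74266711e+02]
  t 19.75
yellow gap 0.439395906235199 force 61.21868848800659
  gap 0.4323450557498748 t 24.225
  stop True [0.62030578 0.21786569 0.03506357] [ 1.79985834e+02  2.95497633e-02 -1.77852464e+02]
  t 27.025
blue gap 0.4339840580859587 force 61.17030143737793
  gap 0.4370380612075783 t 32.6167
  stop True [ 0.60229361 -0.31048828  0.03519794] [-1.79973357e+02  3.04206819e-02 -1.69336459e+02]
  t 35.4167
```

```bash
ls pics
```

```text
crop1.png
crop2.png
fit_scene.png
fit_top.png
s1.png
scene0.png
scene_end.png
scene_endc.png
top0.png
top_end.png
top_endc.png
```

View pics/top_endc.png

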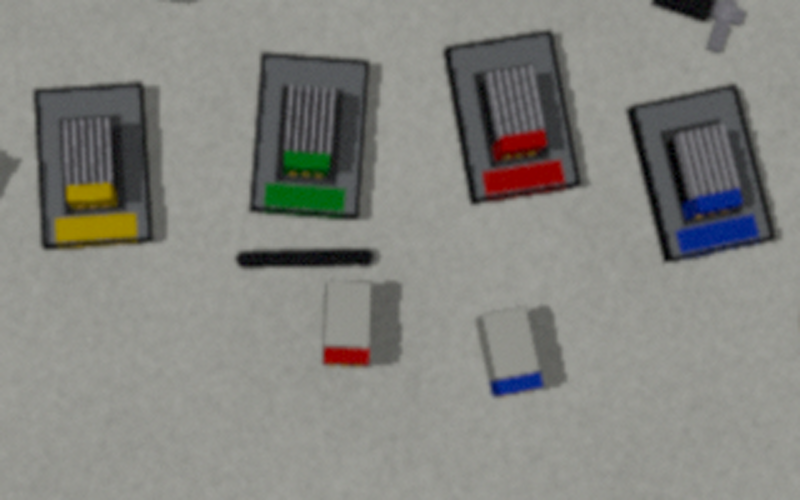

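View pics/scene_endc.png

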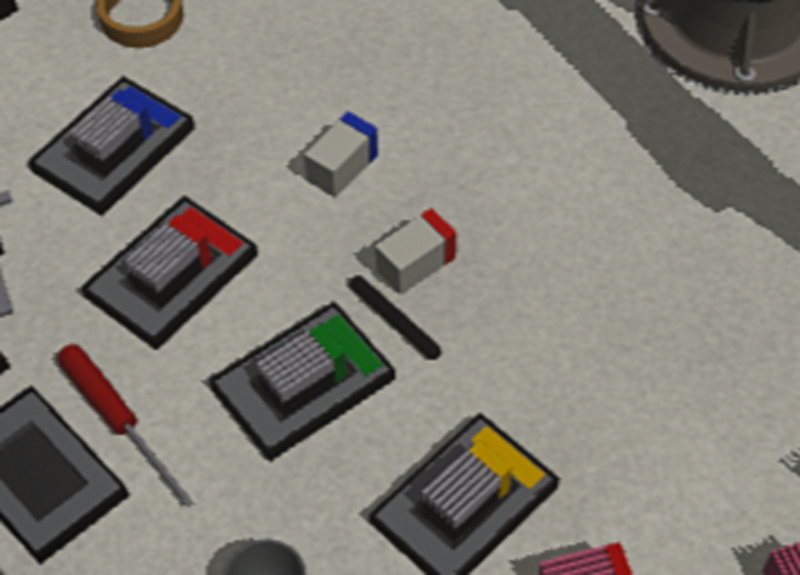

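Run:
```python
from pp import *
ims={n:cv2.imread(f"pics/{n}_end.png")[:,:,::-1].copy() for n in CAL}
# overlay expected amp pose in carton (seated, z+4 mm) for residual check
for n,(a,b,cc,d) in(("top",(130,280,210,530)),):
    im=cv2.resize(ims[n][a:b,cc:d],None,fx=2.5,fy=2.5,interpolation=cv2.INTER_CUBIC)
    for c in C:
        q=np.array(Q["carton_"+c])+[0,0,0,.004]
        for p in model(n,q,"amp")[1]+model(n,Q["carton_"+c],"carton")[1][1:]: cv2.polylines(im,[np.round(((p-[cc,a]+.5)*2.5-.5)*16).astype(np.int32)],True,(0,255,255),1,shift=4)
    cv2.imwrite("pics/chk.png",im[:,:,::-1])
```

```text
(no output)
```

View pics/chk.png

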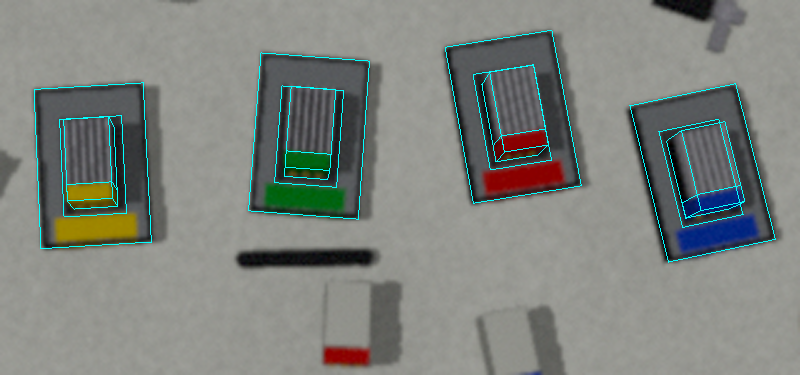

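The overlay of the seated, centred pose matches all four amplifiers to within about 2 mm: yellow (90,155), green (308,125), red (520,110) and blue (707,165). The two supplies have not moved.

```bash
python3 -c "
from station import workorder
print(workorder.close_job())"
```

```text
the job is handed in; nothing more can be done
None
```

I packed all four finned amplifiers upright and seated in their matching cartons, left both power supplies unmoved, and handed the job in; it returned no verdict, but the final pictures showed all four within about 2 mm of centre.

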